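# Centre the sample post on the weighing stand and record its weight

### The arm

A 6-joint arm with a two-finger parallel gripper is mounted at the origin on the work surface. World frame = base frame: x ahead of the robot, y to its left, z up, the work surface at z = 0. Lengths are in m, angles in degrees, forces in N, time in s.
With the tool pointing down it reaches from about 0.3 to 0.75 m from the base axis. Payload 8.5 kg.
Tool frame: the origin (TCP) lies on the centre line of the jaws, within the pads' length; the fingertips stand 22 mm ahead of it and the grasp point (between the pads) lies 3 mm ahead of it; z points along the fingers, y is the line along which they close (so a half turn about z gives the same grasp; the last joint's range is limited). The gripper opens to 85 mm and grips with 20 to 120 N. Pads are 22 mm wide; open, the fingers measure 114 mm over their backs; the gripper's body (76 mm by 85 mm) begins 54 mm behind the grasp point. The pads swing forward as they close: fully open they stand 13 mm farther back than shut.
Start: joints at [-79.028, 21.807, 74.336, -0, 83.858, -12.336], TCP at [0.218, -0.505, 0.253] pointing down, gripper open.
Joint ranges: [-178.18, 178.18], [-50.72, 133.34], [12.68, 142.11], [-81.47, 261.47], [9.98, 163.14], [-165.26, 165.26]. Speed limits (degrees/s): [136.94, 136.94, 180, 180, 180, 180].

### API

Orientations are given as a 3x3 rotation matrix whose columns are the frame's x, y, z axes.
In Python, from plant import arm, imaging gives the robot as it stands.
- The arm moves only by the tool send_rows, never from a script. Its argument "increments" is a list that holds one entry, the list of rows, each a list of 5 numbers: the closure in counts, from 0 (fully open) to 255 (shut), then the shift along the tool's x, y, z in cm, then the turn about the tool's z in rad. In form: [[[hand, x, y, z, yaw], ...]]. A call has 1 to 8 rows; each row is the pose to reach, as a shift and turn from the pose commanded when the call began, along the tool's axes at that moment; what a row does not reach only later rows make up. A row lasts 1/8 s, in which the tool goes at most 62.5 mm and 10.7 degrees, less where a joint would pass 70% of its speed; a pose out of reach is approached as far as the arm can. A call with a gripper value outside its range is refused whole. The fingers move at their own pace and stop on an object; "squeeze" is the grip in N (left out, the last holds). Time passes only in rows, so rows that repeat a pose let the fingers close. It gives the time, the measured TCP pose, the force, the opening and the grip force at its end, in the units of the state.
- arm.read_state(): the state, without advancing time (a new reading comes with each control period).
- imaging.capture(name): name is "scene" or "side" or "wrist"; returns a dict with "img" (420x560x3 uint8, red, green, blue), "K" (3x3 intrinsics, pixels), "T" (4x4, takes a point from camera to world coordinates). Camera axes: x right, y up, looking along -z (the intrinsics and any distortion apply to the point x, -y, -z); pixel columns grow to the right and rows downward; lengths in m; the calibration is good to about 2 mm. A picture is of the moment at which its call begins. There is no depth.
- arm.job_done(): hands the job in; it is judged then, once.
The state is a dict: "time_s": time; "joint_pos": joint angles; "joint_vel": joint speeds; "joint_torque": joint torques, N m; "eef_pos": TCP position; "ee_rot": TCP orientation; "force": force on the tool from outside, world axes, zero at the start; "moment": the same for the moment, N m; "grip_width": opening from 0.0 (shut) to 1.0 (fully open); "grip_force": force on a finger pad.
Only numpy, scipy, OpenCV 4.12 (cv2) and the standard library are available. Lean on these libraries where they do the work, as an engineer would, in place of code of your own. Each camera call takes 0.05 s, during which the arm holds its last target. There are 200 camera calls.

### The job

The sample post stands off-centre on the round weighing stand. Push it gently with light taps of the fingertips until its whole foot stands inside the circle engraved in the middle of the stand, without tipping, pinching or lifting it. Then, with the post left standing free, press the round key on the display unit fully down and let it go; leave everything else where it is.

Things in the scene. Friction and masses are not known exactly. Their poses are not given: they have to be found in the camera images.
- post: sample post to be centred: loose turned-metal part, 66 mm high, about 0.12 to 0.24 kg. Round aluminium foot 34 mm across and 12 mm thick, thin stem 12 mm across, heavy steel head 30 mm across from 40 to 66 mm above its underside. Top-heavy: it slides if pushed at the foot and topples if pushed at the head. Origin: centre of its underside; z up along the post
- stand: round weighing stand, fixed to the bench: steel top plate 90 mm across, its flat top 45 mm above the bench (36 mm to 45 mm is the plate, narrower neck below, grey base 104 mm across and 12 mm high). A thin dark circle, 46 mm inside diameter, is engraved in the middle of the top. Origin: on its axis at the bench surface; its yaw means nothing. At the start the post stands 20 to 28 mm off its axis, in any direction
- unit: white display unit, fixed to the bench: box 130 x 120 mm, 50 mm high, with a dark display in its top and one round key on the side of the top nearer the robot. Origin: centre of its underside at the bench surface; its x axis runs from the key to the display
- key (a joint): travel of the round key: 0 up, 0.006 m fully down; it springs back; 5 N presses it fully down
- key_top (a point): centre of the top face of the round key (28 mm across, dark, in a grey housing), 30 mm from the middle of the display unit, towards the robot; 72 mm above the bench when up. Press straight down
- tin: flat round aluminium sample tin, 56 mm across, 18 mm high; bystander
- jar: small amber glass jar with a white cap, 36 mm across, 60 mm high; bystander
- weight: brass calibration weight with a knob on top, 30 mm across, 48 mm high; bystander
- driver: screwdriver with a black handle, lying on the bench; bystander
- tray: open white plastic tray, 100 x 150 mm, 30 mm high; bystander
- cap: plain steel screw cap, 40 mm across, 20 mm high; bystander
- tweezers: steel tweezers, 120 mm long, lying on the bench; bystander
Mind the look-alikes: they are no part of the job. Leave any blue or green look-alike of the post alone. Of the things that look like the unit, take the one that is farthest from the robot's base at the start.

How it is judged (in metres and radians):
On the way, in this order (a step that is already met when the one before it is completed fails the run):
1. the sample post stands upright and untouched, its whole foot inside the engraved circle (horizontal distance between post and stand below 0.006 m and angle between post's own z axis and vertical below 0.05 rad and linear speed of post below 0.02 m/s and z of post in the frame of stand between 0.042 and 0.048 m and contact force between the fingers and post below 0.05 N), for 0.2 s.
2. the key is pressed fully down (value of joint key above 0.0045 m), for 0.05 s.
At the end, for the whole second after the job is handed in: the sample post stands upright and at rest on the stand, its axis within 6 mm of the stand's axis (foot inside the engraved circle), and the key, having been pressed at least 4.5 mm after the centring, is up again (horizontal distance between post and stand below 0.006 m and angle between post's own z axis and vertical below 0.05 rad and linear speed of post below 0.02 m/s and z of post in the frame of stand between 0.042 and 0.048 m and value of joint key below 0.0015 m); the robot touches nothing.
It fails at once if the sample post is tipped (leans more than 17 degrees) or knocked off the stand (angle between post's own z axis and vertical above 0.3 rad or z of post in the frame of stand below 0.038 m).
It fails at once if the sample post is lifted off the stand (z of post in the frame of stand above 0.053 m).
It fails at once if the sample post is pinched or shoved hard (finger force above 15 N) (contact force between the fingers and post above 15 N).
It fails at once if the key is pressed while the sample post is not centred (value of joint key above 0.003 m and horizontal distance between post and stand above 0.006 m).
It fails at once if a bystander is pushed aside by more than 15 mm (distance of any of tin, jar, weight, driver, tray, cap, tweezers from where it was at the start of the episode above 0.015 m).
It also fails if it takes over 58 s, if anything falls off the work surface, if the arm or the gripper's body presses on something with over 40 N, if the wrist force passes 120 N, or if a joint passes its speed limit or range.

## Working session

There is one attempt and no reset: what is moved stays moved. The work goes in short steps, Python scripts to look and compute and a tool call to move; the robot and the scene stay as the last step left them, time stands still between calls to the robot, and variables do not carry over. Pictures are saved under pics/ and viewed, at most 10 in all, crops included, and the job is handed in when it is done.

Besides the shell and the picture viewer there is one more tool, called after "Emit:" in YAML: its name, and indented under it one key for each argument. send_rows: Moves the arm, as the interface text tells. Its arguments: {"type":"object","properties":{"increments":{"type":"array"},"squeeze":{"type":"number"}},"required":["increments"]}

```bash
mkdir -p pics; cat > h.py <<'E'
import numpy as np, cv2
from plant import arm, imaging
def cap(n,f=None):
    c=imaging.capture(n)
    if f: cv2.imwrite('pics/'+f,cv2.cvtColor(c['img'],cv2.COLOR_RGB2BGR))
    return c
def ray(c,u,v,z):
    "pixel -> world point at height z"
    K,T=c['K'],c['T']; d=np.linalg.solve(K,[u,v,1.]); d=T[:3,:3]@(d*[1,-1,-1]); o=T[:3,3]
    return o+d*(z-o[2])/d[2]
def proj(c,p):
    T=c['T']; q=T[:3,:3].T@(np.array(p)-T[:3,3]); q=c['K']@(q*[1,-1,-1]); return q[:2]/q[2]
E
python3 - <<'E'
from h import *
a=cap('scene','s1.png');b=cap('side','d1.png')
for c in(a,b): print(c.keys(),c['T'].round(3).tolist(),c['K'].round(1).tolist())
s=arm.read_state();print(s)
E
```

```text
dict_keys(['img', 'K', 'T']) [[-0.711, -0.577, 0.402, 0.903], [0.703, -0.578, 0.413, 0.519], [-0.006, 0.577, 0.817, 0.981], [0.0, 0.0, 0.0, 1.0]] [[464.1, 0.0, 272.0], [0.0, 464.1, 205.3], [0.0, 0.0, 1.0]]
dict_keys(['img', 'K', 'T']) [[-0.935, 0.228, -0.27, 0.21], [-0.354, -0.572, 0.74, 0.753], [0.014, 0.788, 0.616, 0.681], [0.0, 0.0, 0.0, 1.0]] [[400.5, 0.0, 278.5], [0.0, 400.5, 203.8], [0.0, 0.0, 1.0]]
{'time_s': 0.1, 'joint_pos': array([-7.90289103e+01,  2.18380740e+01,  7.43793239e+01,  6.96266098e-06,
        8.38581703e+01, -1.23365704e+01]), 'joint_vel': array([-0.00482475, -0.21081385, -0.17471244, -0.08193541,  0.00674927,
       -0.00098507]), 'joint_torque': array([ 4.16946423e-03, -4.49221158e+01, -2.31655151e+01, -1.05510364e-04,
        3.64455758e-03, -2.24223925e-06]), 'eef_pos': array([ 0.21756314, -0.50488642,  0.25277105]), 'ee_rot': array([[ 9.18393532e-01,  3.95668116e-01, -2.50888570e-04],
       [ 3.95668095e-01, -9.18392662e-01,  1.29483078e-03],
       [ 2.81909034e-04, -1.28843282e-03, -9.99999130e-01]]), 'force': array([ 0.56712586,  0.38539643, -0.79913152]), 'moment': array([-0.044444  , -0.0017459 , -0.00782602]), 'grip_force': 0.0, 'grip_width': 0.9992297742877552}
```

View pics/s1.png

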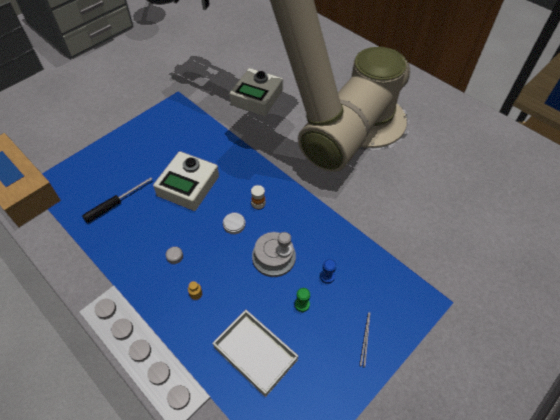

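View pics/d1.png

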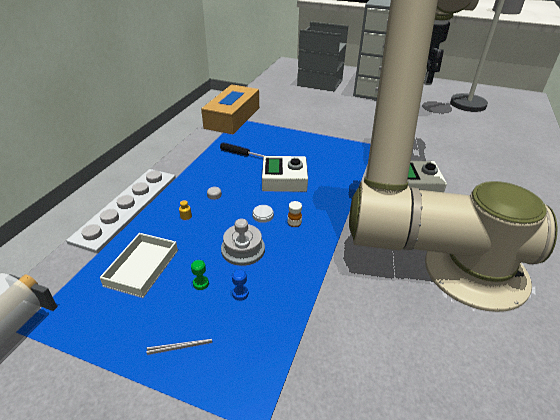

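The scene view shows the stand at about (274,254) with the post on its right edge at (284,243). The candidate units are at (187,180), key at (191,163), and at (257,90), beside the base. The side view agrees: stand at (243,243), post at (241,232), key at (295,163).

```bash
python3 - <<'E'
from h import *
a=cap('scene');b=cap('side')
P=lambda n,c,u,v,z: print(n,ray(c,u,v,z).round(4))
P('stand',a,273,250,.045);P('stand',b,243,240,.045)
P('posthead',a,284,238,.111);P('posthead',b,241,224,.111)
P('key',a,191,161,.072);P('key',b,295,162,.072)
P('decoy key',a,262,75,.072)
P('jar',a,258,189,.06);P('tin',a,234,220,.018);P('blue',a,330,265,.066);P('green',a,303,293,.066)
i=cv2.cvtColor(a['img'],cv2.COLOR_RGB2BGR)[200:290,220:330];j=cv2.cvtColor(b['img'],cv2.COLOR_RGB2BGR)[200:290,190:300]
cv2.imwrite('pics/c1.png',cv2.resize(np.hstack([i,j]),None,fx=3.6,fy=3.6,interpolation=cv2.INTER_CUBIC))
E
```

```text
stand [0.5296 0.1371 0.045 ]
stand [0.5171 0.1462 0.045 ]
posthead [0.5177 0.1597 0.111 ]
posthead [0.5104 0.1649 0.111 ]
key [ 0.505  -0.1873  0.072 ]
key [ 0.5019 -0.1771  0.072 ]
decoy key [ 0.1413 -0.3009  0.072 ]
jar [ 0.4394 -0.0068  0.06  ]
tin [ 0.5273 -0.003   0.018 ]
blue [0.4754 0.2616 0.066 ]
green [0.5666 0.2652 0.066 ]
```

View pics/c1.png

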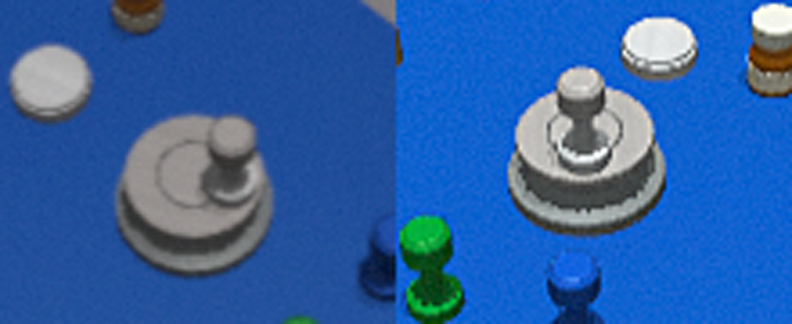

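The close-up puts the plate centre at scene (274,249) and side (242.5,237). The post's head top is at scene (285,236) and side (241,222). So the post sits off towards +y and slightly −x, and I'll go above the stand with the jaws shut and turned for pushing.

Emit:
send_rows:
  increments:
    - [[255,6,-5,0,-0.18],[255,12,-10,0,-0.36],[255,18,-16,0,-0.54],[255,24,-21,0,-0.72],[255,30,-26,0,-0.9],[255,36,-32,0,-1.08],[255,41,-36,0,-1.26],[255,47,-41,0,-1.44]]

```text
time_s: 1.2
eef_pos: [0.4331, -0.0519, 0.2535]
ee_rot: [[-0.278, 0.961, 0.0], [0.961, 0.278, -0.0], [-0.0, 0.0, -1.0]]
force: [0.4, -1.4, 0.7]
grip_width: -0.001
grip_force: 0.0
```

Emit:
send_rows:
  increments:
    - [[255,6.9,5.8,0,-0.15],[255,6.9,5.8,0,-0.15],[255,6.9,5.8,0,-0.15],[255,6.9,5.8,0,-0.15]]

```text
time_s: 1.7
eef_pos: [0.4693, 0.0278, 0.2532]
ee_rot: [[-0.413, 0.911, -0.0], [0.911, 0.413, -0.0], [0.0, -0.001, -1.0]]
force: [-0.4, 0.0, -0.3]
grip_width: -0.003
grip_force: 0.0
```

```bash
python3 - <<'E'
from h import *
c=cap('wrist','w1.png');s=arm.read_state();print(s['time_s'],s['eef_pos'],s['ee_rot'].round(3).tolist(),s['joint_pos'].round(0),s['grip_width']);print(c['T'].round(3).tolist())
for n,p in dict(stand=(.523,.142,.045),tip=s['eef_pos']-[0,0,.022]).items(): print(n,proj(c,p))
E
```

```text
1.75 [0.46932687 0.02749201 0.25326047] [[-0.412, 0.911, -0.0], [0.911, 0.412, -0.0], [-0.0, -0.0, -1.0]] [-11.  14.  86.  -0.  80. -35.] -0.0007072507049160418
[[0.911, -0.391, -0.133, 0.435], [0.413, 0.863, 0.292, 0.102], [0.001, -0.321, 0.947, 0.374], [0.0, 0.0, 0.0, 1.0]]
stand [390.99483693  87.54152905]
tip [278.30062198 284.27810974]
```

View pics/w1.png

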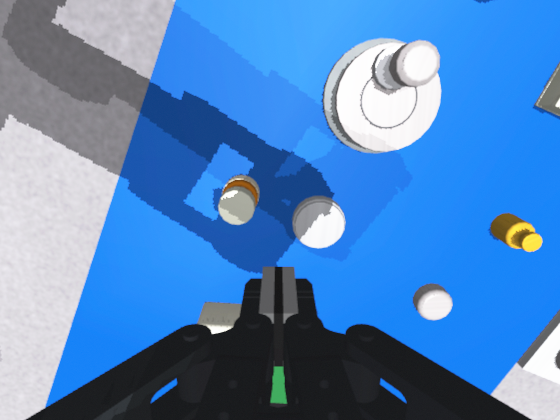

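The wrist view shows the plate centred near (388,97), with the ring at (388,99). The post's head top is near (417,64) and the foot near (394,70). The shut fingertips are at (279,270).

```bash
python3 - <<'E'
from h import *
c=cap('wrist')
S=ray(c,388,98,.045);H=ray(c,417,63,.111);print(S,H,H-S)
print('tip z by image', [ (z,proj(c,(.4693,.0275,z)).round(0)) for z in (.20,.23,.24)])
i=cv2.cvtColor(c['img'],cv2.COLOR_RGB2BGR)[20:170,310:460]
cv2.imwrite('pics/w1c.png',cv2.resize(i,None,fx=4,fy=4,interpolation=cv2.INTER_CUBIC))
E
```

```text
[0.52507157 0.13322425 0.045     ] [0.51351833 0.15444094 0.111     ] [-0.01155325  0.02121669  0.066     ]
tip z by image [(0.2, array([278., 253.])), (0.23, array([279., 282.])), (0.24, array([279., 294.]))]
```

View pics/w1c.png

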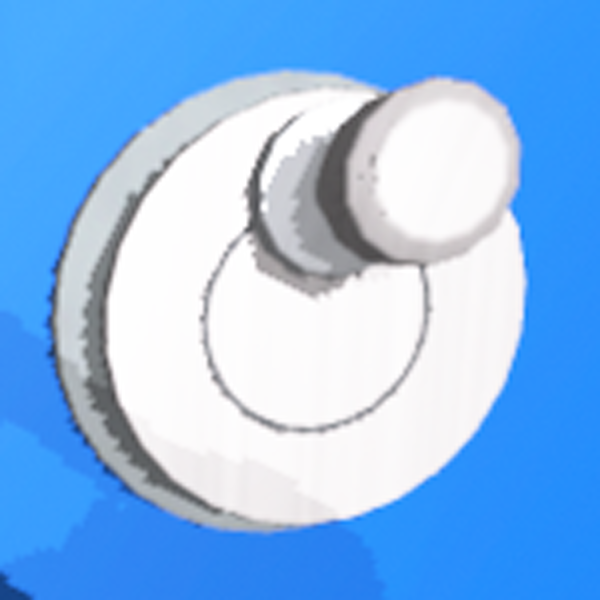

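Emit:
send_rows:
  increments:
    - [[255,5,3.4,0,-0.04],[255,10,6.9,0,-0.04],[255,13.6,9.3,0,-0.04],[255,13.6,9.3,0,-0.04],[255,13.6,9.3,5,-0.04],[255,13.6,9.3,10,-0.04],[255,13.6,9.3,12,-0.04],[255,13.6,9.3,12,-0.04]]

```text
time_s: 2.8
eef_pos: [0.4977, 0.1891, 0.1324]
ee_rot: [[-0.448, 0.894, -0.003], [0.894, 0.448, -0.001], [0.001, -0.003, -1.0]]
force: [0.6, -0.7, 1.0]
grip_width: 0.001
grip_force: 0.0
```

```bash
python3 - <<'E'
from h import *
s=arm.read_state();print(s['time_s'],s['eef_pos'],s['ee_rot'].round(3).tolist(),s['force'])
a=cap('scene');b=cap('side');w=cap('wrist')
def crop(c,p,r=70):
    u,v=proj(c,p).astype(int);u=min(max(u,r),560-r);v=min(max(v,r),420-r);print(u,v)
    i=cv2.cvtColor(c['img'],cv2.COLOR_RGB2BGR)[v-r:v+r,u-r:u+r];return cv2.resize(i,(400,400),interpolation=cv2.INTER_CUBIC)
p=(.515,.15,.1)
cv2.imwrite('pics/c2.png',np.hstack([crop(a,p,50),crop(b,p,50)]))
cv2.imwrite('pics/w2.png',w['img'][...,::-1])
E
```

```text
2.8 [0.49772014 0.18907246 0.13242934] [[-0.448, 0.894, -0.003], [0.894, 0.448, -0.001], [0.001, -0.003, -1.0]] [ 0.56359006 -0.71507487  1.02035528]
281 237
242 223
```

View pics/c2.png

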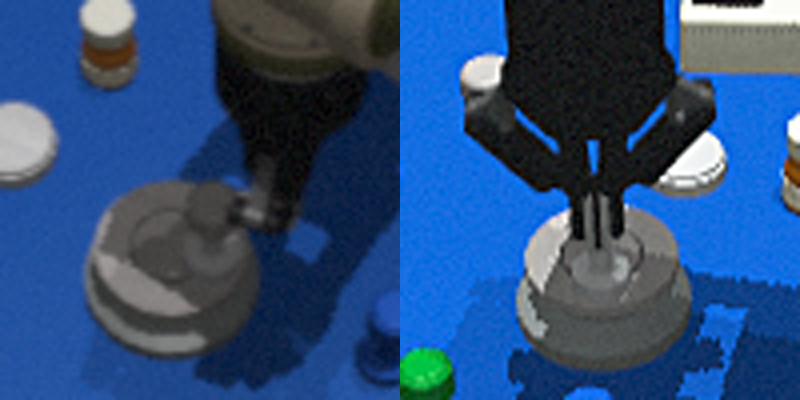

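The scene crop shows the shut fingers at about (268,190), standing just beyond the post's head. The side crop shows them centred on the post at (597,240). Next I lower them to foot height, clear of the foot.

Emit:
send_rows:
  increments:
    - [[255,0,0,2,0],[255,0,0,4,0],[255,0,0,5.5,0],[255,0,0,6.1,0],[255,0,0,6.1,0],[255,-0.3,0,6.1,0],[255,-0.6,0,6.1,0],[255,-0.6,0,6.1,0]]

```text
time_s: 3.95
eef_pos: [0.5011, 0.185, 0.0726]
ee_rot: [[-0.449, 0.894, 0.001], [0.894, 0.449, 0.0], [-0.0, 0.001, -1.0]]
force: [-0.0, -0.3, -0.0]
grip_width: 0.003
grip_force: 0.0
```

```bash
cat >> h.py <<'E'
def crop(c,p,r=50):
    u,v=proj(c,p).astype(int); i=cv2.cvtColor(c['img'],cv2.COLOR_RGB2BGR)[v-r:v+r,u-r:u+r];return cv2.resize(i,(400,400),interpolation=cv2.INTER_CUBIC)
E
python3 - <<'E'
from h import *
s=arm.read_state();print(s['time_s'],s['eef_pos'],s['force'])
a=cap('scene');b=cap('side');w=cap('wrist')
p=(.515,.15,.09)
cv2.imwrite('pics/c3.png',np.hstack([crop(a,p,35),crop(w,p,80)]));np.savez('a3',a=a['img'],b=b['img'])
print(proj(w,p))
E
```

```text
3.95 [0.5010789  0.1850334  0.07259152] [-0.01686259 -0.33046448 -0.0283378 ]
[270.22947016 427.53788358]
```

View pics/c3.png

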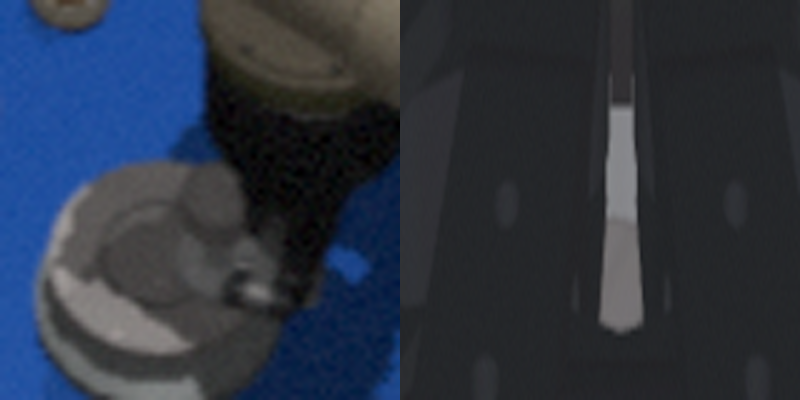

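The scene crop shows the head at (212,195) upright, with the fingertips at (262,290) just short of the foot. The wrist crop is filled by the gripper. Now a slow first push of about 7 mm, then a check.

Emit:
send_rows:
  increments:
    - [[255,-0.2,0,0.1,0],[255,-0.35,0,0.1,0],[255,-0.5,0,0.1,0],[255,-0.65,0,0.1,0],[255,-0.8,0,0.1,0],[255,-0.95,0,0.1,0],[255,-1.1,0,0.1,0],[255,-1.2,0,0.1,0]]

```text
time_s: 5.1
eef_pos: [0.5062, 0.1745, 0.0713]
ee_rot: [[-0.449, 0.893, -0.0], [0.893, 0.449, 0.0], [0.0, -0.0, -1.0]]
force: [-0.4, 0.2, -0.0]
grip_width: -0.001
grip_force: 0.5
```

```bash
python3 - <<'E'
from h import *
s=arm.read_state();print(s['time_s'],s['eef_pos'],s['force'])
a=cap('scene');b=cap('side')
z=np.load('a3.npz')
# head / foot visible patch shifts vs prior image, against expected for 7.4 mm slide
for n,c,old in(('scene',a,z['a']),('side',b,z['b'])):
  for nm,h,r in(('head',.108,9),('foot',.05,8)):
    P=np.array([.515,.1555,h]);u,v=proj(c,P).round().astype(int)
    e=proj(c,P+np.array([.446,-.896,0])*.0074)-proj(c,P)
    m=cv2.matchTemplate(c['img'][v-30:v+30,u-30:u+30],old[v-r:v+r,u-r:u+r],cv2.TM_CCOEFF_NORMED)
    y,x=np.unravel_index(m.argmax(),m.shape);print(n,nm,'seen',x-(30-r),y-(30-r),m.max().round(2),'exp',e.round(1))
p=(.515,.15,.09)
cv2.imwrite('pics/c4.png',np.hstack([crop(a,p,35),crop(b,p,35)]));np.savez('a4',a=a['img'],b=b['img'])
E
```

```text
5.1 [0.50624324 0.17447417 0.07132101] [-0.43717268  0.23355841 -0.04598609]
scene head seen -5 -1 0.96 exp [-3.2 -0.9]
scene foot seen -5 -1 0.85 exp [-3.1 -0.9]
side head seen 0 -3 0.78 exp [-0.1 -2.2]
side foot seen 0 -3 0.93 exp [-0.1 -2.2]
```

View pics/c4.png

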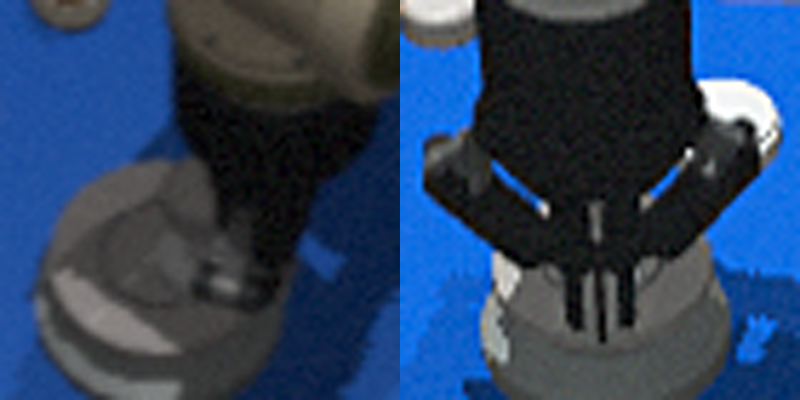

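The scene crop shows the head at (190,200) and the foot moving together, so the post is upright and has slid about 10 mm. I'll push 12 mm more, back off and rise for a look.

Emit:
send_rows:
  increments:
    - [[255,-0.15,0,0,0],[255,-0.3,0,0,0],[255,-0.45,0,0,0],[255,-0.6,0,0,0],[255,-0.75,0,0,0],[255,-0.9,0,0,0],[255,-1.05,0,0,0],[255,-1.2,0,0,0]]

```text
time_s: 6.2
eef_pos: [0.5116, 0.1638, 0.0713]
ee_rot: [[-0.449, 0.893, 0.0], [0.893, 0.449, 0.0], [0.0, 0.0, -1.0]]
force: [-0.3, 0.7, -0.2]
grip_width: -0.0
grip_force: 0.5
```

Emit:
send_rows:
  increments:
    - [[255,0,0,0,0],[255,0.3,0,0,0],[255,1.5,0,0,0],[255,3,0,0,0],[255,3,0,-5,0],[255,3,0,-11,0],[255,3,0,-16,0],[255,3,0,-18,0]]

```text
time_s: 7.2
eef_pos: [0.498, 0.1917, 0.2545]
ee_rot: [[-0.45, 0.893, 0.005], [0.893, 0.45, 0.001], [-0.001, 0.005, -1.0]]
force: [-0.6, -0.2, -1.0]
grip_width: -0.001
grip_force: 0.0
```

Emit:
send_rows:
  increments:
    - [[255,-6,0,0,0],[255,-12,0,0,0],[255,-16,-5,0,0],[255,-16,-8,0,0],[255,-16,-8,0,0]]

```text
time_s: 7.82
eef_pos: [0.4973, 0.0117, 0.2516]
ee_rot: [[-0.448, 0.894, -0.0], [0.894, 0.448, 0.0], [0.0, -0.0, -1.0]]
force: [-0.5, 0.2, -0.3]
grip_width: 0.004
grip_force: 0.0
```

```bash
python3 - <<'E'
from h import *
s=arm.read_state();print(s['time_s'],s['eef_pos'])
c=cap('wrist');u,v=proj(c,(.5267,.132,.07)).astype(int);print(u,v)
v0=max(v-75,0);u0=min(max(u-75,0),410);print(u0,v0)
i=cv2.cvtColor(c['img'],cv2.COLOR_RGB2BGR)[v0:v0+150,u0:u0+150]
cv2.imwrite('pics/w3.png',cv2.resize(i,(600,600),interpolation=cv2.INTER_CUBIC))
import pickle;pickle.dump(c,open('w3.pkl','wb'))
E
```

```text
7.825 [0.49725017 0.01171081 0.25158177]
382 70
307 0
```

View pics/w3.png

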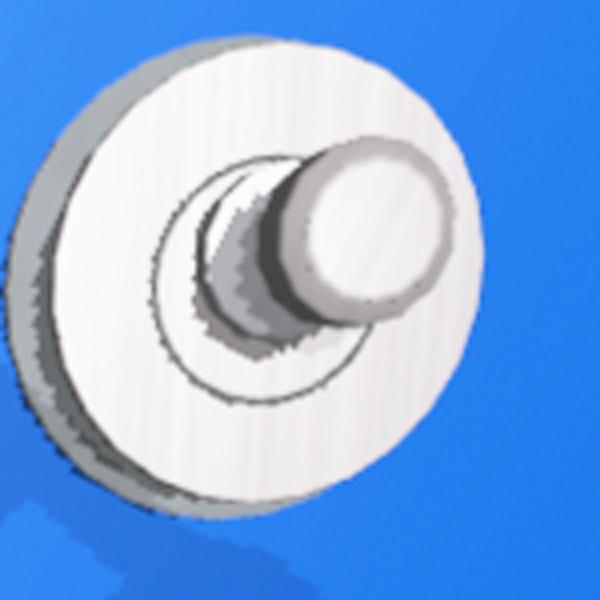

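The wrist crop shows the foot almost inside the ring: ring extremes are left 153, top 155 and bottom 404. The head's flat top spans x 305–446 and y 155–299, so a few mm remain. I'll fit circles to these extremes.

```bash
cat > fit.py <<'E'
from h import *
import pickle
from scipy.optimize import least_squares
t=np.linspace(0,2*np.pi,200)
def fit(c,obs,z,x0,r=None,u0=0,v0=0):
    def ext(q):
        R=r or q[2]; P=np.array([proj(c,(q[0]+R*np.cos(a),q[1]+R*np.sin(a),z)) for a in t])
        P=(P-[u0,v0])*4; return dict(l=P[:,0].min(),r=P[:,0].max(),t=P[:,1].min(),b=P[:,1].max())
    g=lambda q:[ext(q)[k]-o for k,o in obs.items()]
    s=least_squares(g,x0 if r else [*x0,.011],diff_step=1e-4,x_scale=.01); return s.x,np.round(s.fun,1)
E
python3 - <<'E'
from fit import *
c=pickle.load(open('w3.pkl','rb'));k=dict(u0=307,v0=0)
print('plate',fit(c,dict(l=52,r=484,t=40,b=503),.045,[.526,.132],.045,**k))
print('ring',fit(c,dict(l=153,t=155,b=404),.045,[.526,.132],.0233,**k))
print('flat',fit(c,dict(l=305,r=446,t=155,b=299),.111,[.52,.13],None,**k))
print('outer',fit(c,dict(r=455,t=137,b=325),.109,[.52,.13],.015,**k))
print('foot',fit(c,dict(l=197,b=341),.056,[.52,.13],.017,**k))
E
```

```text
plate (array([0.5259733 , 0.13273594]), array([-0.3,  0.3,  0.4, -0.5]))
ring (array([0.5254956, 0.132537 ]), array([-0. ,  4.8, -5.3]))
flat (array([0.5242963 , 0.13827131, 0.0112493 ]), array([ 1.9, -1.9, -1.8,  1.8]))
outer (array([0.52353232, 0.13720186]), array([ 0. , -3.3,  3.6]))
foot (array([0.52337272, 0.13742637]), array([ 0., -0.]))
```

Stand (0.5260, 0.1327), post about (0.5237, 0.1376): 5.4 mm off. One more tap of about 5 mm in the same direction should centre it.

Emit:
send_rows:
  increments:
    - [[255,5,3,0,0],[255,10,6,0,0],[255,16,8.1,0,0],[255,16,8.1,0,0],[255,16,8.1,6,0],[255,16,8.1,12,0],[255,16,8.1,16.5,0],[255,16,8.1,18,0]]

```text
time_s: 8.88
eef_pos: [0.4984, 0.1911, 0.0692]
ee_rot: [[-0.449, 0.893, -0.004], [0.893, 0.449, -0.001], [0.001, -0.004, -1.0]]
force: [0.5, -0.1, 0.4]
grip_width: 0.002
grip_force: 0.0
```

Emit:
send_rows:
  increments:
    - [[255,0,0,0,0]]

```text
time_s: 9.0
eef_pos: [0.4995, 0.1912, 0.0715]
ee_rot: [[-0.449, 0.893, -0.0], [0.893, 0.449, -0.0], [0.0, -0.0, -1.0]]
force: [-0.1, -0.9, 0.6]
grip_width: 0.003
grip_force: 0.0
```

Emit:
send_rows:
  increments:
    - [[255,-1,-0.1,0,0],[255,-2,-0.1,0,0],[255,-2.6,-0.1,0,0],[255,-2.8,-0.1,0,0],[255,-2.95,-0.1,0,0],[255,-3.1,-0.1,0,0],[255,-3.22,-0.1,0,0],[255,-3.32,-0.1,0,0]]

```text
time_s: 10.0
eef_pos: [0.513, 0.1611, 0.0713]
ee_rot: [[-0.45, 0.893, -0.0], [0.893, 0.45, 0.0], [0.0, -0.0, -1.0]]
force: [-0.6, 0.8, -0.3]
grip_width: 0.002
grip_force: 0.7
```

Emit:
send_rows:
  increments:
    - [[255,-0.08,0,0,0],[255,-0.14,0,0,0],[255,-0.18,0,0,0],[255,-0.18,0,0,0],[255,0.3,0,0,0],[255,1.5,0,0,0],[255,3,0,0,0],[255,3,0,-5,0]]

```text
time_s: 11.0
eef_pos: [0.4971, 0.189, 0.1193]
ee_rot: [[-0.451, 0.893, -0.008], [0.893, 0.451, -0.001], [0.003, -0.007, -1.0]]
force: [1.3, 0.4, -0.1]
grip_width: 0.003
grip_force: 0.0
```

Emit:
send_rows:
  increments:
    - [[255,0,0,-6,0],[255,0,0,-13,0],[255,-6,0,-13,0],[255,-12,-3,-13,0],[255,-16,-8,-13,0],[255,-16,-8,-13,0],[255,-16,-8,-13,0]]

```text
time_s: 11.88
eef_pos: [0.4999, 0.0095, 0.2515]
ee_rot: [[-0.449, 0.893, 0.0], [0.893, 0.449, 0.0], [0.0, 0.0, -1.0]]
force: [-0.2, -0.7, -1.0]
grip_width: -0.0
grip_force: 0.0
```

```bash
python3 - <<'E'
from fit import *
s=arm.read_state();print(s['time_s'],s['eef_pos'])
c=cap('wrist');u,v=proj(c,(.5267,.132,.07)).astype(int)
v0=max(v-75,0);u0=min(max(u-75,0),410);print(u0,v0)
i=cv2.cvtColor(c['img'],cv2.COLOR_RGB2BGR)[v0:v0+150,u0:u0+150]
cv2.imwrite('pics/w4.png',cv2.resize(i,(600,600),interpolation=cv2.INTER_CUBIC))
pickle.dump(c,open('w4.pkl','wb'))
E
```

```text
11.875 [0.49990478 0.0095037  0.25145524]
305 0
```

View pics/w4.png

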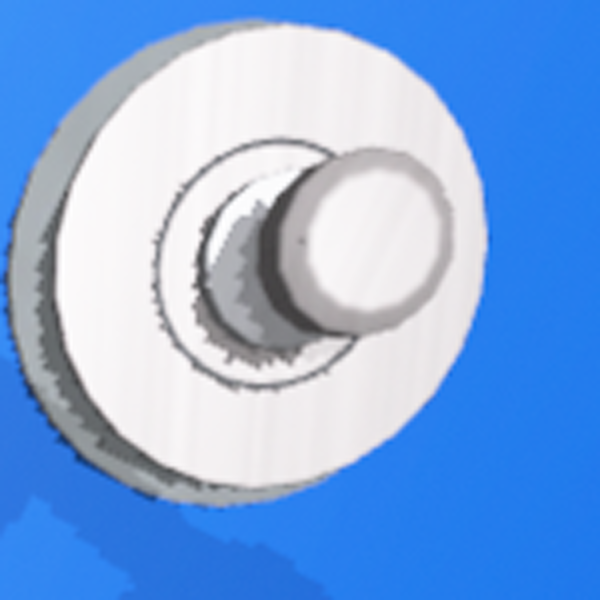

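The final wrist crop shows the foot well inside the ring: ring left 155, top 138 and bottom 388; foot left 200 and bottom 349; the post is upright. I'll verify that numerically and refine the key position.

```bash
python3 - <<'E'
from fit import *
c=pickle.load(open('w4.pkl','rb'));k=dict(u0=305,v0=0)
S,e=fit(c,dict(l=55,r=487,t=23,b=490),.045,[.526,.132],.045,**k);print('plate',S,e)
for n,o,z,r in(('flat',dict(l=307,r=446,t=168,b=310),.111,None),('foot',dict(l=200,b=349),.056,.017)):
    q,e=fit(c,o,z,[.52,.13],r,**k);print(n,(q[:2]-S)*1e3,e)
a=cap('scene');b=cap('side')
print('stand',ray(a,274.2,248.9,.045),ray(b,242.5,237,.045))
for n,c,p in(('a',a,(191,161)),('b',b,(295,162))):
    u,v=p; g=c['img'][v-14:v+15,u-14:u+15].max(2); m=(g<75).astype('uint8')
    N,l,st,ce=cv2.connectedComponentsWithStats(m); print(n,[(st[i,4],(ce[i]+[u-14,v-14]).round(1)) for i in range(1,N) if st[i,4]>15])
E
```

```text
plate [0.52612121 0.13260409] [-1.   1.   0.9 -1. ]
flat [0.68597968 1.43540833] [ 1.8 -1.8 -1.7  1.7]
foot [-0.27433396  0.88433189] [0. 0.]
stand [0.52555078 0.136984   0.045     ] [0.52246703 0.13735254 0.045     ]
a [(np.int32(83), array([190.3, 162.4])), (np.int32(19), array([191.2, 170. ]))]
b [(np.int32(19), array([281.2, 167.2])), (np.int32(50), array([295. , 161.5])), (np.int32(31), array([294.7, 167.7]))]
```

The post is centred to about 1 mm. Next I go over to the key and fix its position from the wrist view numerically.

Emit:
send_rows:
  increments:
    - [[255,-6,-2,0,0],[255,-12,-4,0,0],[255,-18,-6,0,0],[255,-24.4,-8.5,0,0],[255,-24.4,-8.5,0,0],[255,-24.4,-8.5,0,0]]

```text
time_s: 12.78
eef_pos: [0.5341, -0.2465, 0.2509]
ee_rot: [[-0.45, 0.893, -0.001], [0.893, 0.45, 0.001], [0.001, -0.0, -1.0]]
force: [0.2, 0.5, -0.0]
grip_width: -0.002
grip_force: 0.0
```

```bash
python3 - <<'E'
from h import *
s=arm.read_state();print(s['time_s'],s['eef_pos'])
c=cap('wrist','w5.png');u,v=proj(c,(.503,-.185,.072)).astype(int);print(u,v)
R=45;g=c['img'][v-R:v+R,u-R:u+R].max(2)
print(g[::6,::6])
for th in(40,60,80,100):
    N,l,st,ce=cv2.connectedComponentsWithStats((g<th).astype('uint8'))
    print(th,[(st[i].tolist(),(ce[i]+[u-R,v-R]).round(1),ray(c,*(ce[i]+[u-R,v-R]),.072).round(4)) for i in range(1,N) if st[i,4]>150])
print('px radius for 14mm',proj(c,(.517,-.185,.072))-[u,v])
E
```

```text
12.775 [ 0.53409548 -0.24647416  0.25088374]
278 105
[[133 223 157 169 254 254 254 254 254 254 254 254 254 254 254]
 [133 133 159 167 168 254 254 254 254 254 254 254 254 254 254]
 [132 132 162 165 168 249 254 254 254 254 254 254 254 254 254]
 [133 127 165 167 167 166 254 254 254 254 254 254 254 254 254]
 [131 123 164 166 165 165 252 254 254 254 254 254 254 254 254]
 [149 120 165 165 166 165  95 218 219 185 254 254 254 254 254]
 [173 120 166 167 160  98  99 215 217 217 216 253 254 254 254]
 [173 133 165 164  97  97  27  37 108  56 215 203 254 254 254]
 [132 140 163 165  97  30  37  36  61 101  66 212 254 254 254]
 [131 145 163 149  97  28  33  34  35  92  57 207 254 254 254]
 [157 146 162 166  95  25  31  33  34  50  51 205 254 254 254]
 [172 150 163 165 147  88  31  32  32  32 202 199 254 254 254]
 [173 151 161 254 251 144  96  50  56  96 119 254 254 254 254]
 [173 240 254 254 254 254  91  95  94  90 168 254 254 254 250]
 [253 251 253 254 254 254 247 167 175 198 215 254 254 254 231]]
40 [([29, 38, 29, 35, 645], array([274.3, 116.8]), array([ 0.5044, -0.1943,  0.072 ]))]
60 [([28, 38, 34, 35, 735], array([275.2, 116.5]), array([ 0.5049, -0.1937,  0.072 ]))]
80 [([28, 38, 34, 36, 834], array([276. , 116.3]), array([ 0.5054, -0.1933,  0.072 ]))]
100 [([19, 29, 43, 52, 1515], array([273.3, 116.4]), array([ 0.5035, -0.1943,  0.072 ]))]
px radius for 14mm [15.8149539   8.46095346]
```

Key disc spans x 261–295 and y 98–134 in the wrist picture, which puts its centre at about (0.506, −0.192). I'll descend over it and press in small steps.

Emit:
send_rows:
  increments:
    - [[255,6.1,0,0,0],[255,6.1,0,0,0],[255,6.1,0,6,0],[255,6.1,0,12,0],[255,6.1,0,14.5,0],[255,6.1,0,15.2,0],[255,6.1,0,15.2,0]]

```text
time_s: 13.7
eef_pos: [0.5069, -0.1925, 0.1001]
ee_rot: [[-0.45, 0.893, 0.001], [0.893, 0.45, -0.001], [-0.001, 0.001, -1.0]]
force: [0.2, -0.5, 0.6]
grip_width: 0.001
grip_force: 0.0
```

Emit:
send_rows:
  increments:
    - [[255,0,0,0.2,0],[255,0,0,0.4,0],[255,0,0,0.6,0],[255,0,0,0.75,0],[255,0,0,0.9,0],[255,0,0,0.98,0],[255,0,0,0.98,0]]

```text
time_s: 14.58
eef_pos: [0.5064, -0.1929, 0.0897]
ee_rot: [[-0.449, 0.893, 0.0], [0.893, 0.449, -0.0], [-0.0, 0.0, -1.0]]
force: [-0.2, 0.1, 3.6]
grip_width: 0.005
grip_force: 1.9
```

Emit:
send_rows:
  increments:
    - [[255,0,0,0.1,0],[255,0,0,0.18,0],[255,0,0,0.24,0],[255,0,0,0.24,0]]

```text
time_s: 15.08
eef_pos: [0.5064, -0.1929, 0.0879]
ee_rot: [[-0.449, 0.893, 0.001], [0.893, 0.449, -0.001], [-0.001, 0.0, -1.0]]
force: [-1.7, 1.3, 11.2]
grip_width: 0.004
grip_force: 5.8
```

The force has risen to 11 N, so the key is on its stop. Hold briefly, then release and rise.

Emit:
send_rows:
  increments:
    - [[255,0,0,0,0],[255,0,0,-1,0],[255,0,0,-4,0],[255,0,0,-10,0],[255,0,0,-14,0],[255,0,0,-14,0],[255,0,0,-14,0],[255,0,0,-14,0]]

```text
time_s: 16.08
eef_pos: [0.5058, -0.1925, 0.2256]
ee_rot: [[-0.449, 0.893, -0.003], [0.893, 0.449, 0.002], [0.003, -0.002, -1.0]]
force: [0.4, 0.4, -0.3]
grip_width: 0.003
grip_force: 0.0
```

```bash
python3 - <<'E'
from h import *
s=arm.read_state();print(s['time_s'],s['eef_pos'],s['force'].round(1));print(arm.job_done())
E
```

```text
16.075 [ 0.50581157 -0.19251058  0.22563085] [ 0.4  0.4 -0.3]
the job is handed in; nothing more can be done
None
```

The job is handed in at about 16 s: the post measured about 1 mm off the stand's centre and upright, and the key was then pressed to its stop (11 N) and let go; no verdict was returned, and I took no picture after the press.

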